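# Touch test of a repaired laptop base

## Task

Start the check of the repaired laptop base with the fingertips: lightly touch the sprung stud on the round steel discharge puck first, then the round power key in the laptop's corner, then its touchpad, pressing each just until it gives clearly and letting go before the next. Do not lift or slide the puck, leave everything else on the bench and on the laptop as it lies, and finish with all three sprung back up.

Things in the scene. Friction and masses are not known exactly. Their poses are not given: they have to be found in the camera images.
- puck: Loose discharge puck of plain steel, 0.5 to 0.9 kg: round base 68 mm across and 16 mm high with a sloped shoulder to 20 mm, a collar 32 mm across up to 32 mm high, and a sprung stud 22 mm across standing out of the collar to 40 mm. It stands on the mat to the left or right of the laptop (the jar is on the other side). Origin: centre of its underside, z up. It must be neither slid nor lifted.
- stud_top (a point): Centre of the top face (16 mm across, rounded to 22 mm) of the puck's sprung stud, 40 mm above the bench when up; it moves with the stud. First spot to touch.
- stud (a joint): Travel of the stud straight down, m: 0 up, 0.005 fully down. Light spring: starts to move at 0.8 N, fully down at 2.8 N, springs back. Counts as touched from 0.0025.
- laptop: Laptop base 210 x 300 mm (x by y), firmly fixed, without its screen: aluminium slab with its top at 16 mm, black keyboard at 18 mm, touchpad at the front, two dark hinge stubs up to 24 mm high on the rear edge. Origin: bench level under its centre; x points to its rear (hinge) edge, y to its left, z up.
- power_key_top (a point): Centre of the flat top of the round power key, 20 mm across, plain aluminium, with a thin dark ring around its foot, in the rear right corner of the laptop base at x = 88 mm, y = -130 mm in its frame; its top is 21.5 mm above the bench when up (5.5 mm above the slab); it moves with the key. The nearest hinge stub, 24 mm high, begins 42 mm to the left of this point. Second spot to touch.
- power_key (a joint): Travel of the power key straight down, m: 0 up, 0.004 fully down. Light spring: starts to move at 1 N, fully down at 3 N, springs back. Counts as touched from 0.002.
- touchpad_top (a point): Centre of the top of the touchpad, a plain grey plate 60 x 100 mm (x by y) at the front of the laptop base, centred at x = -63 mm, y = 0 in its frame; its top is 20.5 mm above the bench when up (4.5 mm above the slab); it moves with the pad. Third spot to touch.
- touchpad (a joint): Travel of the whole touchpad straight down, m: 0 up, 0.004 fully down. Light spring: starts to move at 1 N, fully down at 3 N, springs back. Counts as touched from 0.002.
- jar: Bystander: loose closed jar, 48 mm across, 55 mm high, beside the laptop, on the side where the puck is not. Origin: centre of its underside.
- bottle: Bystander: loose closed bottle, 64 mm across, 150 mm high, far left. Origin: centre of its underside.
- memory: Bystander: loose memory module, 30 x 68 mm, 4 mm thick, lying on the left half of the laptop's keyboard. Origin: centre of its underside.
- pry_tool: Bystander: loose plastic pry tool, about 125 mm long (y), 14 mm wide, 5 mm thick, lying across the keyboard's right half. Origin: underside, about mid-length.
- battery: Bystander: loose flat battery pack, 62 x 170 x 8 mm, beyond the laptop. Origin: centre of its underside.
- screwdriver: Bystander: loose screwdriver, 180 mm long, lying far right on the bench. Origin: underside of the tool.
- parts_tray: Bystander: loose open tray, 80 x 80 x 25 mm, with four compartments, far right. Origin: centre of its underside.
Not all that is in view belongs to the job. What is shaped like the puck but green or orange is not meant.

How it is judged:
On the way, in this order (a step that is already met when the one before it is completed fails the run):
1. a finger presses the puck's stud down at least 2.5 mm (value of joint stud above 0.0025 m and contact force between the fingers and puck above 0.3 N), for 0.05 s.
2. the stud is let go, and a finger presses the power key down at least 2 mm (value of joint power_key above 0.002 m and contact force between the fingers and laptop above 0.3 N and value of joint each of stud, touchpad below 0.001 m), for 0.05 s.
3. the power key is let go, and a finger presses the touchpad down at least 2 mm (value of joint touchpad above 0.002 m and contact force between the fingers and laptop above 0.3 N and value of joint each of stud, power_key below 0.001 m), for 0.05 s.
At the end, for the whole second after the job is handed in: After the three touches in order, stud, power key and touchpad are all sprung back up (within 1 mm), the puck stands upright at rest within 15 mm of where it was, and every bystander lies within 20 mm of where it was (value of joint each of stud, power_key, touchpad below 0.001 m and distance of puck from where it was at the start of the episode below 0.015 m and angle between puck's own z axis and vertical below 0.05 rad and linear speed of puck below 0.02 m/s and distance of each of jar, bottle, memory, pry_tool, battery, screwdriver, parts_tray from where it was at the start of the episode below 0.02 m).
It fails at once if the puck is pressed or hit by the robot with more than 20 N (contact force between any of the arm, the fingers and puck above 20 N).
It fails at once if the laptop base is pressed or hit by the robot with more than 20 N (contact force between any of the arm, the fingers and laptop above 20 N).
It fails at once if the puck is slid or carried more than 15 mm (distance of puck from where it was at the start of the episode above 0.015 m).
It fails at once if the puck is lifted more than 5 mm (height (world z) of puck above 0.005 m).
It fails at once if a bystander is moved more than 20 mm (distance of any of jar, bottle, memory, pry_tool, battery, screwdriver, parts_tray from where it was at the start of the episode above 0.02 m).
It also fails if it takes over 51 s, if anything falls off the work surface, if the arm or the gripper's body presses on something with over 40 N, if the wrist force passes 120 N, or if a joint passes its speed limit or range.

## Robot

A 7-joint arm with a two-finger parallel gripper is mounted at the origin on the work surface. World frame = base frame: x ahead of the robot, y to its left, z up, the work surface at z = 0. Lengths are in m, angles in rad, forces in N, time in s.
With the tool pointing down it reaches from about 0.4 to 0.85 m from the base axis. Payload 10.4 kg.
Tool frame: the origin (TCP) lies at the very end of the fingers, on their centre line; the grasp point (between the pads) lies 19 mm behind it; z points along the fingers, y is the line along which they close (so a half turn about z gives the same grasp; the last joint's range is limited). The gripper opens to 85 mm and grips with 20 to 120 N. Pads are 22 mm wide; open, the fingers measure 114 mm over their backs; the gripper's body (76 mm by 85 mm) begins 54 mm behind the grasp point. The pads swing forward as they close: fully open they stand 13 mm farther back than shut.
Start: joints at [1.295, 0.332, -0.065, 1.46, 0.022, 1.35, -0.088], TCP at [0.156, -0.605, 0.197] pointing down, gripper open.
Joint ranges: [-2.6, 2.6], [-0.5, 2.12], [-1.47, 1.34], [0.16, 2.42], [-1.27, 4.41], [0.06, 2.06], [-2.6, 2.6]. Speed limits (rad/s): [2.22, 2.22, 2.79, 2.79, 3.14, 3.14, 3.14].

## Interface

Orientations are given as a unit quaternion [x, y, z, w].
In Python, from workcell import * gives the robot as it stands. The module is installed in compiled form; this text tells all that it offers.
- The arm moves only by the tool carry_out, never from a script. Its argument "motion" is a list of rows, each an object with "xyz": the shift along the tool's x, y, z in m, a list of three; "angular": the turn, a rotation vector about the tool's x, y, z in degrees, a list of three. A call has 1 to 12 rows; each row is the pose to reach, as a shift and turn from the pose commanded when the call began, along the tool's axes at that moment; what a row does not reach only later rows make up. A row lasts 1/10 s, in which the tool goes at most 50 mm and 8.59 degrees, less where a joint would pass 70% of its speed; a pose out of reach is approached as far as the arm can. A call with a gripper value outside its range is refused whole. "hand" is the opening, from 0 (shut) to 1 (fully open), set as the call begins (left out, the last holds). The fingers move at their own pace and stop on an object; "grip_force" is the grip in N (left out, the last holds). Time passes only in rows, so rows that repeat a pose let the fingers close. It gives the time, the measured TCP pose, the force, the opening and the grip force at its end, in the units of the state.
- get_obs(): the state, without advancing time (a new reading comes with each control period).
- camera(name): name is "side" or "top" or "wrist"; returns a dict with "img" (400x640x3 uint8, red, green, blue), "fx", "fy", "cx", "cy" (pixels), "extrinsics" (4x4, takes a point from camera to world coordinates). Camera axes: x right, y up, looking along -z (the intrinsics and any distortion apply to the point x, -y, -z); pixel columns grow to the right and rows downward; lengths in m; the calibration is good to about 2 mm. A picture is of the moment at which its call begins. There is no depth.
- hand_in(): hands the job in; it is judged then, once.
The state is a dict: "clock": time; "joint_pos": joint angles; "joint_velocities": joint speeds; "tau": joint torques, N m; "position": TCP position; "ee_rot": TCP orientation; "ft_force": force on the tool from outside, world axes, zero at the start; "torque": the same for the moment, N m; "grip_width": opening from 0.0 (shut) to 1.0 (fully open); "grasp_force": force on a finger pad.
Only numpy, scipy, OpenCV 4.12 (cv2) and the standard library are available. Lean on these libraries where they do the work, as an engineer would, in place of code of your own. Each camera call takes 0.05 s, during which the arm holds its last target. There are 200 camera calls.

## Working session

There is one attempt and no reset: what is moved stays moved. The work goes in short steps, Python scripts to look and compute and a tool call to move; the robot and the scene stay as the last step left them, time stands still between calls to the robot, and variables do not carry over. Pictures are saved under pics/ and viewed, at most 10 in all, crops included, and the job is handed in when it is done.

Besides the shell and the picture viewer there is one more tool, called after "Emit:" as name([rows], argument=value, ...), one row to a line, values as JSON. carry_out: Moves the arm, as the interface text tells. Its arguments: {"type":"object","properties":{"motion":{"type":"array"},"hand":{"type":"number"},"grip_force":{"type":"number"}},"required":["motion"]}

```bash
mkdir -p pics
cat > h.py <<'E'
import numpy as np, cv2
from workcell import *
E
python3 - <<'E'
from h import *
import pickle
d={}
for n in("top","side"):
    c=camera(n);d[n]=c;cv2.imwrite(f"pics/{n}0.png",c["img"][:,:,::-1])
    print(n,c["fx"],c["fy"],c["cx"],c["cy"],[k for k in c],np.round(c["extrinsics"],4).tolist())
pickle.dump(d,open("c0.pkl","wb"))
o=get_obs();print(o)
E
```

```text
top 376.11879679204355 376.11879679204355 320.13367276473434 198.34373808492398 ['img', 'fx', 'fy', 'cx', 'cy', 'extrinsics'] [[-0.0082, 0.9957, -0.0922, 0.4649], [-0.9998, -0.0098, -0.0174, -0.0439], [-0.0182, 0.0921, 0.9956, 1.2082], [0.0, 0.0, 0.0, 1.0]]
side 430.6988389136591 430.6988389136591 320.2287294986419 201.26888527206913 ['img', 'fx', 'fy', 'cx', 'cy', 'extrinsics'] [[-0.9042, 0.316, -0.2874, 0.2563], [-0.4271, -0.6589, 0.6192, 0.6086], [0.0064, 0.6826, 0.7308, 0.8387], [0.0, 0.0, 0.0, 1.0]]
{'clock': 0.1, 'joint_pos': array([ 1.29539111,  0.33279437, -0.06473509,  1.46085737,  0.02161323,
        1.34988525, -0.08846983]), 'joint_velocities': array([-0.00029219, -0.00053996,  0.00141638, -0.00391854,  0.00079254,
       -0.00030844, -0.00150106]), 'tau': array([ 1.93827173e-04, -6.26746774e+01,  4.86626092e-02, -3.92430282e+01,
        1.64006586e-02,  7.02351885e-03,  8.65730954e-05]), 'position': array([ 0.15624355, -0.60476868,  0.19610452]), 'ee_rot': array([ 9.92016240e-01,  1.26108644e-01, -1.07165243e-04, -6.14791380e-04]), 'ft_force': array([ 0.71617435, -0.15787176, -0.92574692]), 'torque': array([-0.03044366,  0.00947511, -0.00764894]), 'grasp_force': 0.0, 'grip_width': 1.0041891952865591}
```

View pics/top0.png

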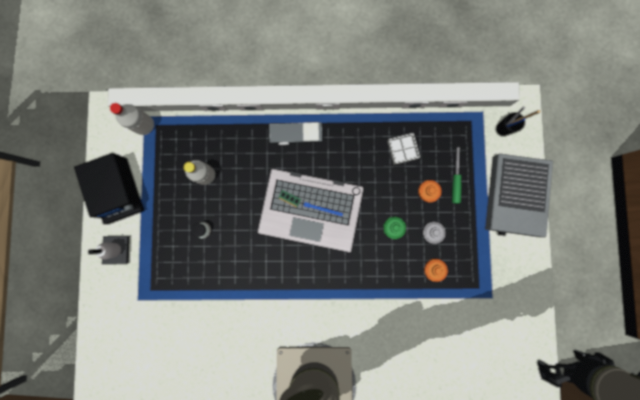

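View pics/side0.png

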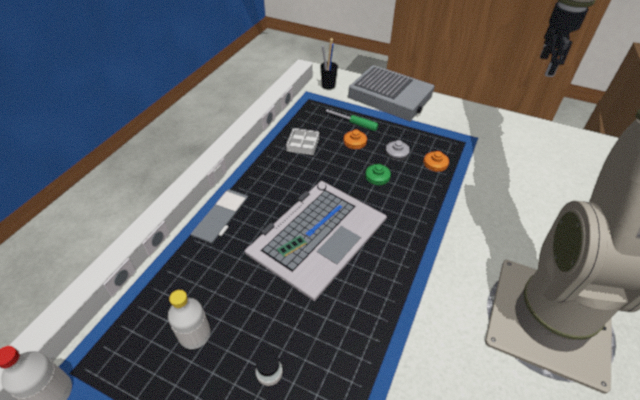

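The top view shows the grey puck at about (434,233), the power key at (356,190) and the touchpad at (306,229). In the side view they are at about (398,148), (321,186) and (339,245). The green and orange pucks are decoys. Next I'll enlarge both views.

Run:
```python
from h import *
import pickle
d=pickle.load(open("c0.pkl","rb"))
def crop(n,u,v,w,h,s): return cv2.resize(d[n]["img"][v:v+h,u:u+w,::-1],None,fx=s,fy=s,interpolation=cv2.INTER_CUBIC)
def grid(im,u,v,s):
    for k in range(0,im.shape[1],s*10): cv2.putText(im,str(u+k//s),(k,10),0,.33,(0,255,255));cv2.line(im,(k,12),(k,18),(0,255,255))
    for k in range(0,im.shape[0],s*10): cv2.putText(im,str(v+k//s),(0,k+4),0,.33,(0,255,255));cv2.line(im,(22,k),(28,k),(0,255,255))
    return im
a=grid(crop("top",410,210,50,50,8),410,210,8);b=grid(crop("top",330,165,50,50,8),330,165,8)
e=grid(crop("side",375,125,50,25*2,8),375,125,8);f=grid(crop("side",300,165,50,50,8),300,165,8)
cv2.imwrite("pics/c1.png",cv2.resize(np.vstack([np.hstack([a,b]),np.hstack([e,f])]),(600,600)))
t=grid(crop("top",250,165,120,90,6),250,165,6);cv2.imwrite("pics/c2.png",t)
```

```text
(no output)
```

View pics/c1.png

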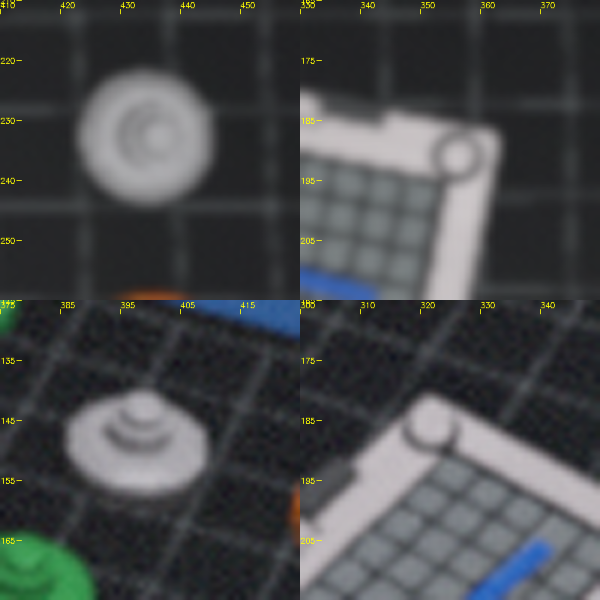

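View pics/c2.png

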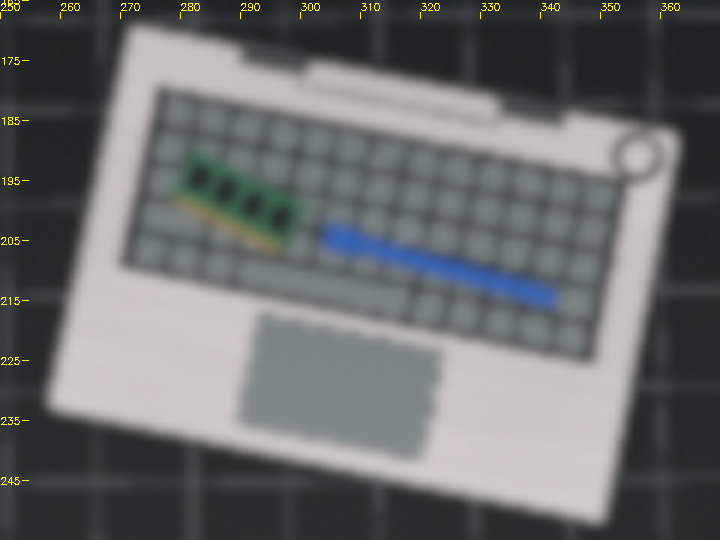

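The crops give these pixel positions:

| Feature | Top view | Side view |
|---|---|---|
| Stud top | (435.9, 232.3) | (398.7, 141.5) |
| Power key | (355.7, 190.5) | (321.6, 184.9) |
| Touchpad centre | (306.2, 229) | about (339, 245) |

Now I'll triangulate them.

```bash
cat >> h.py <<'E'
import pickle
from scipy.spatial.transform import Rotation as R
def ray(c,u,v):
    E=c["extrinsics"];d=E[:3,:3]@np.array([(u-c["cx"])/c["fx"],-(v-c["cy"])/c["fy"],-1]);return E[:3,3],d/np.linalg.norm(d)
def tri(rs):
    A=sum(np.eye(3)-np.outer(d,d) for o,d in rs);b=sum((np.eye(3)-np.outer(d,d))@o for o,d in rs);p=np.linalg.solve(A,b)
    return p,[np.linalg.norm(np.cross(p-o,d)) for o,d in rs]
def atz(r,z): o,d=r;return o+d*(z-o[2])/d[2]
E
python3 - <<'E'
from h import *
d=pickle.load(open("c0.pkl","rb"));T,S=d["top"],d["side"]
for n,t,s,z in(("stud",(435.9,232.3),(398.7,141.5),.04),("key",(355.7,190.5),(321.6,184.9),.0215),("pad",(306.2,229),(339,245),.0205)):
    a,b=ray(T,*t),ray(S,*s);p,e=tri([a,b]);print(n,p.round(4),np.round(e,4),atz(a,z).round(4),atz(b,z).round(4))
print("puckbase",atz(ray(T,433.8,232.4),.012))
C=[atz(ray(T,x/6+249.5,y/6+164.5),.016)[:2] for x,y in((132,26),(681,132),(605,522),(48,408))]
C=np.array(C);print(C.round(4))
m=np.array([[.105,.15],[.105,-.15],[-.105,-.15],[-.105,.15]])
r,_=R.align_vectors(np.c_[C-C.mean(0),[0]*4],np.c_[m,[0]*4]);M=r.as_matrix()
print(r.as_rotvec(),C.mean(0))
for q in([.088,-.13,0],[-.063,0,0]): print((M@q)[:2]+C.mean(0))
c=camera("wrist");cv2.imwrite("pics/w0.png",c["img"][:,:,::-1])
o=get_obs();Rt=R.from_quat(o["ee_rot"]).as_matrix();print(Rt.round(3),(Rt.T@(c["extrinsics"][:3,3]-o["position"])).round(3),(Rt.T@c["extrinsics"][:3,:3]).round(3))
E
```

```text
stud [ 0.4646 -0.3776  0.0446] [0.0001 0.0001] [ 0.4647 -0.3789  0.04  ] [ 0.4657 -0.3833  0.04  ]
key [ 0.5982 -0.1358  0.0261] [0. 0.] [ 0.5987 -0.1361  0.0215] [ 0.6001 -0.14    0.0215]
pad [0.4783 0.0217 0.0165] [0.0001 0.0001] [0.4784 0.0215 0.0205] [0.4771 0.0245 0.0205]
puckbase [ 0.46444329 -0.38028806  0.012     ]
[[ 0.6722  0.1325]
 [ 0.6119 -0.16  ]
 [ 0.4069 -0.1165]
 [ 0.4687  0.1762]]
[ 0.          0.         -0.20713365] [0.5399135  0.00805021]
[ 0.59929722 -0.13726866]
[0.47826017 0.02100652]
[[ 0.968  0.25  -0.   ]
 [ 0.25  -0.968  0.001]
 [ 0.    -0.001 -1.   ]] [ 0.068 -0.    -0.177] [[ 0.     0.962  0.274]
 [ 1.    -0.    -0.   ]
 [-0.     0.274 -0.962]]
```

Emit:
carry_out([
  {"xyz":[0.035,-0.014,0.01],"angular":[0,0,0]},
  {"xyz":[0.07,-0.028,0.02],"angular":[0,0,0]},
  {"xyz":[0.105,-0.042,0.03],"angular":[0,0,0]},
  {"xyz":[0.14,-0.056,0.04],"angular":[0,0,0]},
  {"xyz":[0.175,-0.07,0.05],"angular":[0,0,0]},
  {"xyz":[0.21,-0.084,0.06],"angular":[0,0,0]},
  {"xyz":[0.245,-0.098,0.07],"angular":[0,0,0]},
  {"xyz":[0.28,-0.112,0.08],"angular":[0,0,0]},
  {"xyz":[0.315,-0.126,0.09],"angular":[0,0,0]},
  {"xyz":[0.355,-0.14,0.097],"angular":[0,0,0]},
  {"xyz":[0.355,-0.14,0.097],"angular":[0,0,0]},
  {"xyz":[0.355,-0.14,0.097],"angular":[0,0,0]},
], hand=0)

```text
clock: 1.35
position: [0.4655, -0.3798, 0.0993]
ee_rot: [0.992, 0.127, -0.0, -0.0]
ft_force: [-0.5, -0.0, 0.4]
grip_width: -0.002
grasp_force: 0.0
```

Run:
```python
from h import *
c=camera("wrist");pickle.dump(c,open("w1.pkl","wb"));cv2.imwrite("pics/w1.png",c["img"][:,:,::-1])
o=get_obs();print(o["position"],o["ee_rot"],o["grip_width"],o["ft_force"],o["clock"])
def proj(c,p):
    q=c["extrinsics"][:3,:3].T@(np.array(p)-c["extrinsics"][:3,3]);return c["cx"]-c["fx"]*q[0]/q[2],c["cy"]+c["fy"]*q[1]/q[2]
print("stud pred",proj(c,[.4648,-.38,.04]),"tcp",proj(c,o["position"]))
```

```text
[ 0.46444808 -0.38118362  0.09954426] [ 9.92026695e-01  1.26027186e-01 -4.29003981e-04 -1.57415906e-05] 0.001953644044197834 [-1.04133658 -0.6214364  -0.28742485] 1.4
stud pred (np.float64(317.49566494862086), np.float64(202.54809527262753)) tcp (np.float64(319.09191465353604), np.float64(229.3023618986562))
```

View pics/w1.png

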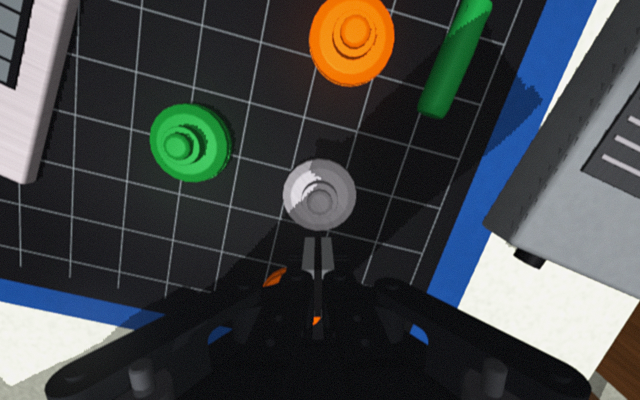

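The wrist view shows the stud at (320,201), against a predicted (317.5,202.5), so the measurement agrees to about 1 mm. The visible fingertips end near (318,238), so I'll enlarge that area to check where they really end.

Run:
```python
from h import *
c=pickle.load(open("w1.pkl","rb"));print(c["fx"],c["cy"])
im=c["img"][150:300,260:380,::-1].astype(float);im=255*(im/255)**.5
cv2.imwrite("pics/w1c.png",cv2.resize(im.astype(np.uint8),None,fx=4,fy=4,interpolation=cv2.INTER_CUBIC))
```

```text
293.40371512023813 201.02762321613562
```

View pics/w1c.png

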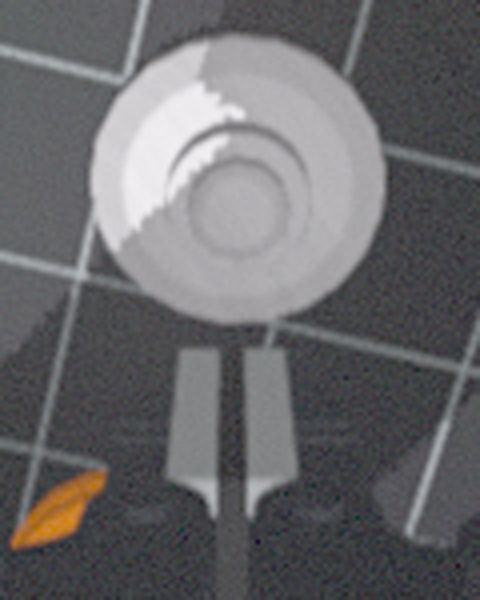

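Emit:
carry_out([
  {"xyz":[0,0,0.015],"angular":[0,0,0]},
  {"xyz":[0,0,0.03],"angular":[0,0,0]},
  {"xyz":[0,0,0.042],"angular":[0,0,0]},
  {"xyz":[0,0,0.05],"angular":[0,0,0]},
  {"xyz":[0,0,0.05],"angular":[0,0,0]},
  {"xyz":[0,0,0.05],"angular":[0,0,0]},
])

```text
clock: 2.0
position: [0.4651, -0.3809, 0.0498]
ee_rot: [0.992, 0.126, 0.0, -0.0]
ft_force: [-0.2, -0.7, 0.8]
grip_width: 0.003
grasp_force: 0.0
```

Run:
```python
from h import *
c=camera("wrist");s=camera("side");t=camera("top");o=get_obs();print(o["position"],o["ft_force"])
def cr(c,u,v,w,h):
    im=255*(c["img"][v:v+h,u:u+w,::-1]/255.)**.5;return cv2.resize(im.astype(np.uint8),(400,400*h//w),interpolation=cv2.INTER_CUBIC)
cv2.imwrite("pics/w2.png",np.hstack([cr(c,250,150,140,140),cr(s,360,105,70,70)]))
```

```text
[ 0.4654543  -0.38109085  0.05049219] [-0.29701194  0.02167288  0.67135085]
```

View pics/w2.png

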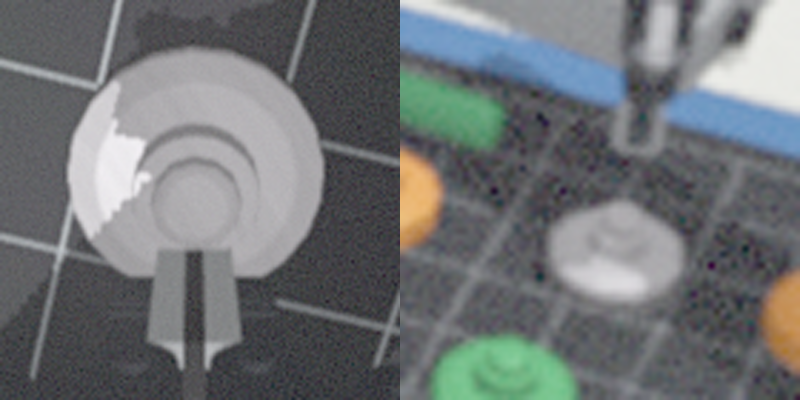

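The fingertips end at about (317.9,237.5) in the wrist view and about (401.6,132) in the side view. The stud is at (318.6,219) and (399.9,142). I'll triangulate the tip to find the offset.

Run:
```python
from h import *
d=pickle.load(open("c0.pkl","rb"));S=d["side"];w=camera("wrist");o=get_obs()
p,e=tri([ray(w,317.7,237),ray(S,401.2,131.6)]);Rt=R.from_quat(o["ee_rot"]).as_matrix()
print(p,e,o["position"],"tool frame",Rt.T@(p-o["position"]))
def proj(c,p):
    q=c["extrinsics"][:3,:3].T@(np.array(p)-c["extrinsics"][:3,3]);return np.round([c["cx"]-c["fx"]*q[0]/q[2],c["cy"]+c["fy"]*q[1]/q[2]],1)
x=Rt[:,0]
for dx in(.011,0,-.011): print("side",proj(S,o["position"]+dx*x),"wrist",proj(w,o["position"]+dx*x))
p,e=tri([ray(w,318.1,218.5),ray(S,399.5,141.6),ray(d["top"],435.9,232.3)]);print("stud",p,e)
```

```text
[ 0.46614429 -0.38179635  0.07570057] [np.float64(0.0031545709140847556), np.float64(0.003154570914084804)] [ 0.46543147 -0.38107409  0.05047303] tool frame [ 0.00052631  0.00090196 -0.02522633]
side [395.2 138.7] wrist [317.4 211. ]
side [399.1 139.1] wrist [317.4 227.2]
side [402.9 139.6] wrist [317.4 242.9]
stud [ 0.46511129 -0.38071258  0.04011739] [np.float64(0.0025507198844346786), np.float64(0.0027923150733494694), np.float64(0.0018649057488926313)]
```

Emit:
carry_out([
  {"xyz":[0,0,0.003],"angular":[0,0,0]},
  {"xyz":[0,0,0.006],"angular":[0,0,0]},
  {"xyz":[0,0,0.008],"angular":[0,0,0]},
  {"xyz":[0,0,0.008],"angular":[0,0,0]},
  {"xyz":[0,0,0.008],"angular":[0,0,0]},
])

```text
clock: 2.7
position: [0.465, -0.3808, 0.0417]
ee_rot: [0.992, 0.126, -0.0, -0.0]
ft_force: [0.4, 0.1, -0.0]
grip_width: -0.001
grasp_force: 0.0
```

Run:
```python
from h import *
F=[];P=[]
for i in range(4): s=camera("side");o=get_obs();F.append(o["ft_force"]);P.append(o["position"])
w=camera("wrist");print(np.mean(F,0),np.std(F,0),np.mean(P,0))
def cr(c,u,v,w,h):
    im=255*(c["img"][v:v+h,u:u+w,::-1]/255.)**.5;return cv2.resize(im.astype(np.uint8),(400,400*h//w),interpolation=cv2.INTER_CUBIC)
cv2.imwrite("pics/w3.png",np.hstack([cr(w,250,150,140,140),cr(s,360,105,70,70)]))
```

```text
[-0.11087253  0.15355645  0.20256508] [0.34165354 0.48576282 0.24744939] [ 0.46512932 -0.38086128  0.04192528]
```

View pics/w3.png

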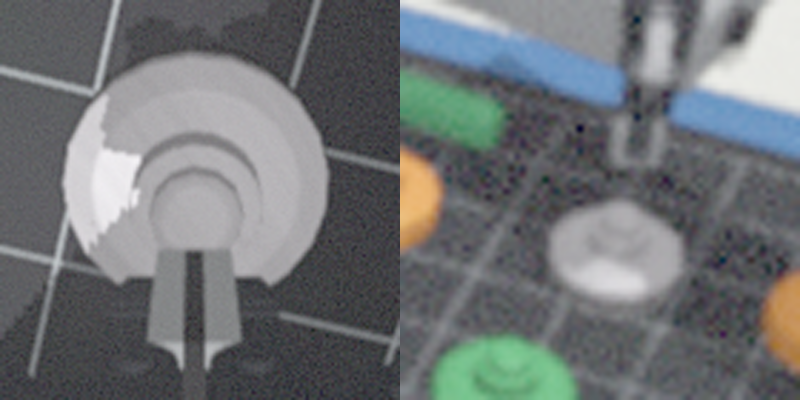

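The wrist and side crops both show the real fingertips still well above the stud, with no contact. I'll go down in small steps and check the force each time.

Emit:
carry_out([
  {"xyz":[0,0,0.0015],"angular":[0,0,0]},
  {"xyz":[0,0,0.003],"angular":[0,0,0]},
  {"xyz":[0,0,0.003],"angular":[0,0,0]},
  {"xyz":[0,0,0.003],"angular":[0,0,0]},
])

```text
clock: 3.35
position: [0.465, -0.3808, 0.0387]
ee_rot: [0.992, 0.126, -0.0, -0.0]
ft_force: [0.1, 0.4, 1.0]
grip_width: -0.001
grasp_force: 0.0
```

```bash
cat >> h.py <<'E'
def force(n=5):
    F=[];P=[]
    for i in range(n): c=camera("wrist");o=get_obs();F.append(o["ft_force"]);P.append(o["position"])
    print("F",np.mean(F,0).round(2),"sd",np.std(F,0).round(2),"P",np.mean(P,0).round(4),"t",o["clock"]);return c
E
python3 -c "
from h import *
force()"
```

```text
F [-0.33 -0.16  0.43] sd [0.68 0.27 0.52] P [ 0.4651 -0.3808  0.0389] t 3.6
```

Emit:
carry_out([
  {"xyz":[0,0,0.001],"angular":[0,0,0]},
  {"xyz":[0,0,0.002],"angular":[0,0,0]},
  {"xyz":[0,0,0.002],"angular":[0,0,0]},
])

```text
clock: 3.9
position: [0.4649, -0.3807, 0.0366]
ee_rot: [0.992, 0.126, -0.0, -0.0]
ft_force: [0.6, 0.1, 0.3]
grip_width: -0.005
grasp_force: 0.0
```

```bash
python3 -c "
from h import *
c=force(6)
im=255*(c['img'][150:290,250:390,::-1]/255.)**.5
cv2.imwrite('pics/w4.png',cv2.resize(im.astype(np.uint8),None,fx=4,fy=4,interpolation=cv2.INTER_CUBIC))"
```

```text
F [ 0.01 -0.06  0.06] sd [0.26 0.52 0.51] P [ 0.4651 -0.3808  0.0368] t 4.2
```

View pics/w4.png

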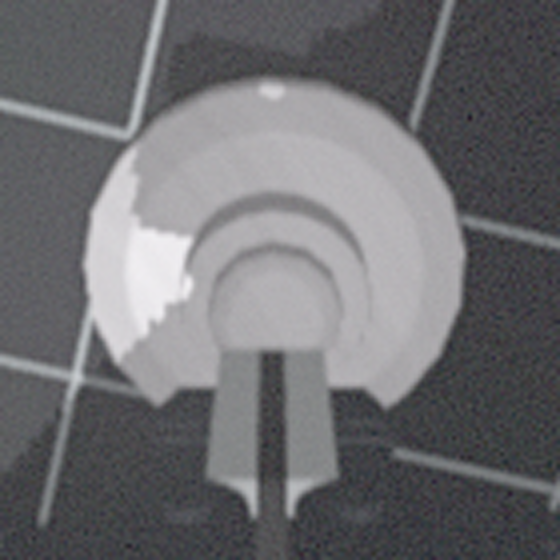

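Emit:
carry_out([
  {"xyz":[0,0,0.0015],"angular":[0,0,0]},
  {"xyz":[0,0,0.003],"angular":[0,0,0]},
  {"xyz":[0,0,0.003],"angular":[0,0,0]},
])

```text
clock: 4.5
position: [0.4649, -0.3807, 0.0335]
ee_rot: [0.992, 0.126, -0.0, -0.0]
ft_force: [0.1, -0.0, -0.8]
grip_width: 0.003
grasp_force: 0.0
```

```bash
python3 -c "
from h import *
force(3)"
```

```text
F [-0.28 -0.01  0.13] sd [0.42 0.15 0.21] P [ 0.465  -0.3808  0.0337] t 4.65
```

Emit:
carry_out([
  {"xyz":[0,0,0.0015],"angular":[0,0,0]},
  {"xyz":[0,0,0.003],"angular":[0,0,0]},
  {"xyz":[0,0,0.003],"angular":[0,0,0]},
])

```text
clock: 4.95
position: [0.4649, -0.3807, 0.0305]
ee_rot: [0.992, 0.126, -0.0, -0.0]
ft_force: [-0.2, -0.7, 0.0]
grip_width: -0.004
grasp_force: 0.0
```

```bash
python3 -c "
from h import *
force(3)"
```

```text
F [ 0.23 -0.17  0.14] sd [0.41 0.05 0.36] P [ 0.465  -0.3808  0.0307] t 5.1
```

Emit:
carry_out([
  {"xyz":[0,0,0.0015],"angular":[0,0,0]},
  {"xyz":[0,0,0.003],"angular":[0,0,0]},
  {"xyz":[0,0,0.003],"angular":[0,0,0]},
])

```text
clock: 5.4
position: [0.4649, -0.3807, 0.0275]
ee_rot: [0.992, 0.126, -0.0, -0.0]
ft_force: [0.5, -0.9, -0.5]
grip_width: -0.001
grasp_force: 0.0
```

```bash
python3 -c "
from h import *
force(3)"
```

```text
F [-0.12 -0.13  0.27] sd [0.36 0.26 0.28] P [ 0.465  -0.3808  0.0277] t 5.55
```

Emit:
carry_out([
  {"xyz":[0,0,0.0015],"angular":[0,0,0]},
  {"xyz":[0,0,0.003],"angular":[0,0,0]},
  {"xyz":[0,0,0.003],"angular":[0,0,0]},
])

```text
clock: 5.85
position: [0.4649, -0.3807, 0.0245]
ee_rot: [0.992, 0.126, -0.0, -0.0]
ft_force: [-0.7, 0.4, -0.5]
grip_width: 0.0
grasp_force: 0.0
```

```bash
python3 -c "
from h import *
force(3)"
```

```text
F [-0.21 -0.16 -0.01] sd [0.51 0.06 0.26] P [ 0.465  -0.3808  0.0247] t 6.0
```

Emit:
carry_out([
  {"xyz":[0,0,0.0015],"angular":[0,0,0]},
  {"xyz":[0,0,0.003],"angular":[0,0,0]},
  {"xyz":[0,0,0.003],"angular":[0,0,0]},
])

```text
clock: 6.3
position: [0.4649, -0.3807, 0.0215]
ee_rot: [0.992, 0.126, -0.0, -0.0]
ft_force: [-0.2, 0.6, 0.9]
grip_width: 0.003
grasp_force: 0.0
```

```bash
python3 -c "
from h import *
force(3)"
```

```text
F [ 0.13 -0.04  0.28] sd [0.31 0.14 0.44] P [ 0.465  -0.3808  0.0217] t 6.45
```

Run:
```python
from h import *
w=camera("wrist");s=camera("side");t=camera("top")
def cr(c,u,v,w,h):
    im=255*(c["img"][v:v+h,u:u+w,::-1]/255.)**.5;return cv2.resize(im.astype(np.uint8),(400,400*h//w),interpolation=cv2.INTER_CUBIC)
cv2.imwrite("pics/w5.png",np.hstack([cr(w,250,170,140,140),cr(s,370,105,60,60)]))
```

```text
(no output)
```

View pics/w5.png

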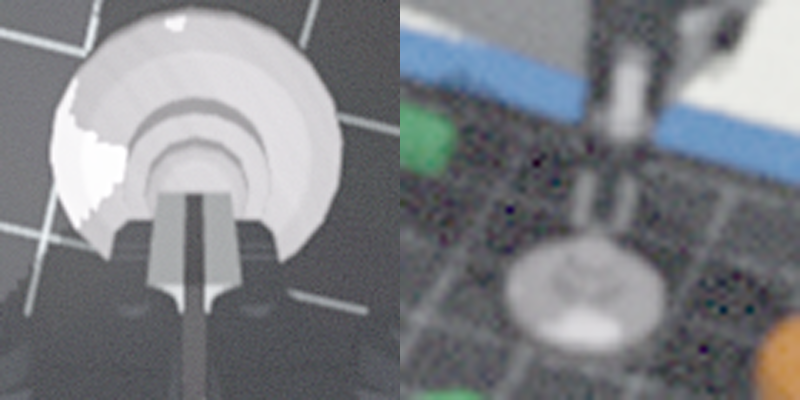

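The last picture shows the tip in the side view only a few mm above the stud. In the wrist view its front edge is over the stud's middle, so I'll shift about 4 mm forward along tool x and continue down.

Emit:
carry_out([
  {"xyz":[0.004,0,0],"angular":[0,0,0]},
  {"xyz":[0.004,0,0.001],"angular":[0,0,0]},
  {"xyz":[0.004,0,0.002],"angular":[0,0,0]},
  {"xyz":[0.004,0,0.002],"angular":[0,0,0]},
])

```text
clock: 7.0
position: [0.4688, -0.3797, 0.0196]
ee_rot: [0.992, 0.126, -0.0, -0.0]
ft_force: [-0.3, -1.1, 0.1]
grip_width: 0.003
grasp_force: 0.0
```

```bash
python3 -c "
from h import *
force(4)"
```

```text
F [ 0.14 -0.02 -0.01] sd [0.32 0.23 0.69] P [ 0.4688 -0.3799  0.0198] t 7.2
```

Emit:
carry_out([
  {"xyz":[0,0,0.001],"angular":[0,0,0]},
  {"xyz":[0,0,0.002],"angular":[0,0,0]},
  {"xyz":[0,0,0.002],"angular":[0,0,0]},
])

```text
clock: 7.5
position: [0.4688, -0.3798, 0.0177]
ee_rot: [0.992, 0.126, -0.0, -0.0]
ft_force: [0.2, -0.3, -0.9]
grip_width: 0.002
grasp_force: 0.0
```

```bash
python3 -c "
from h import *
force(4)"
```

```text
F [ 0.31 -0.28 -0.05] sd [0.32 0.44 0.29] P [ 0.4689 -0.3798  0.0178] t 7.7
```

Emit:
carry_out([
  {"xyz":[0,0,0.001],"angular":[0,0,0]},
  {"xyz":[0,0,0.002],"angular":[0,0,0]},
  {"xyz":[0,0,0.002],"angular":[0,0,0]},
])

```text
clock: 8.0
position: [0.4688, -0.3797, 0.0156]
ee_rot: [0.992, 0.126, -0.0, -0.0]
ft_force: [-0.6, -0.3, 0.1]
grip_width: 0.003
grasp_force: 0.0
```

```bash
python3 -c "
from h import *
force(4)"
```

```text
F [0.01 0.01 0.37] sd [0.14 0.53 0.52] P [ 0.4689 -0.3798  0.0158] t 8.2
```

Emit:
carry_out([
  {"xyz":[0,0,0.001],"angular":[0,0,0]},
  {"xyz":[0,0,0.002],"angular":[0,0,0]},
  {"xyz":[0,0,0.002],"angular":[0,0,0]},
])

```text
clock: 8.5
position: [0.4688, -0.3797, 0.0136]
ee_rot: [0.992, 0.126, -0.0, -0.0]
ft_force: [0.2, 0.1, 0.0]
grip_width: 0.002
grasp_force: 0.0
```

```bash
python3 -c "
from h import *
force(4)"
```

```text
F [ 0.77 -0.07  0.06] sd [0.27 0.35 0.43] P [ 0.4689 -0.3798  0.0138] t 8.7
```

Emit:
carry_out([
  {"xyz":[0,0,0.001],"angular":[0,0,0]},
  {"xyz":[0,0,0.002],"angular":[0,0,0]},
  {"xyz":[0,0,0.002],"angular":[0,0,0]},
])

```text
clock: 9.0
position: [0.4688, -0.3798, 0.0116]
ee_rot: [0.992, 0.126, -0.0, -0.0]
ft_force: [0.1, 0.4, 0.8]
grip_width: 0.001
grasp_force: 0.0
```

```bash
python3 -c "
from h import *
c=force(4)
g=cv2.cvtColor(c['img'],cv2.COLOR_RGB2GRAY)
print('col 314-322',[int(v) for v in g[196:246,312:316].mean(1)])
for r in (228,232,235): print(r,[int(v) for v in g[r-1:r+2,288:350].mean(0)])"
```

```text
F [ 0.09 -0.23  0.07] sd [0.57 0.58 0.31] P [ 0.4689 -0.3798  0.0118] t 9.2
col 314-322 [179, 180, 183, 190, 194, 191, 189, 190, 191, 191, 189, 190, 189, 187, 187, 185, 184, 186, 180, 153, 120, 110, 110, 109, 110, 119, 152, 181, 185, 184, 184, 184, 187, 185, 174, 143, 114, 111, 121, 139, 146, 129, 100, 95, 97, 97, 97, 96, 96, 96]
228 [204, 188, 182, 185, 186, 188, 176, 149, 114, 102, 106, 116, 138, 158, 177, 185, 186, 188, 187, 189, 187, 189, 188, 188, 188, 186, 185, 183, 183, 181, 181, 185, 190, 193, 192, 192, 192, 192, 190, 191, 191, 193, 192, 194, 193, 192, 187, 180, 161, 143, 122, 110, 112, 133, 174, 197, 201, 199, 199, 200, 199, 196]
232 [253, 253, 253, 254, 255, 250, 159, 105, 137, 164, 176, 182, 181, 183, 182, 181, 183, 183, 185, 180, 167, 154, 142, 138, 131, 123, 121, 117, 116, 114, 118, 115, 116, 115, 118, 122, 123, 129, 132, 138, 161, 178, 187, 193, 193, 194, 192, 191, 190, 189, 189, 183, 164, 128, 114, 148, 190, 199, 199, 198, 198, 199]
235 [252, 253, 252, 252, 250, 189, 129, 156, 177, 182, 183, 183, 183, 183, 183, 182, 175, 160, 139, 122, 116, 117, 120, 124, 128, 133, 138, 142, 148, 156, 156, 152, 148, 146, 143, 143, 137, 134, 128, 125, 117, 113, 124, 146, 168, 185, 191, 194, 193, 192, 189, 190, 190, 182, 161, 135, 165, 194, 200, 199, 197, 198]
```

Emit:
carry_out([
  {"xyz":[-0.002,0,0],"angular":[0,0,0]},
  {"xyz":[-0.004,0,0.001],"angular":[0,0,0]},
  {"xyz":[-0.004,0,0.0025],"angular":[0,0,0]},
  {"xyz":[-0.004,0,0.0025],"angular":[0,0,0]},
])

```text
clock: 9.6
position: [0.4648, -0.3808, 0.009]
ee_rot: [0.992, 0.126, -0.0, -0.0]
ft_force: [0.5, 1.1, -0.3]
grip_width: -0.0
grasp_force: 0.0
```

```bash
python3 -c "
from h import *
force(4)"
```

```text
F [0.09 0.16 0.1 ] sd [0.31 0.32 0.86] P [ 0.465  -0.3808  0.0093] t 9.8
```

Emit:
carry_out([
  {"xyz":[0,0,0.001],"angular":[0,0,0]},
  {"xyz":[0,0,0.0025],"angular":[0,0,0]},
  {"xyz":[0,0,0.0025],"angular":[0,0,0]},
])

```text
clock: 10.1
position: [0.4649, -0.3807, 0.0065]
ee_rot: [0.992, 0.126, -0.0, -0.0]
ft_force: [-0.1, -0.1, -0.6]
grip_width: -0.001
grasp_force: 0.0
```

```bash
python3 -c "
from h import *
c=force(4)
g=cv2.cvtColor(c['img'],cv2.COLOR_RGB2GRAY)
print('col',[int(v) for v in g[206:246,312:316].mean(1)])"
```

```text
F [-0.15  0.08 -0.3 ] sd [0.32 0.31 0.56] P [ 0.465  -0.3808  0.0068] t 10.3
col [188, 187, 186, 188, 185, 161, 127, 111, 111, 109, 111, 118, 148, 180, 188, 186, 185, 184, 186, 187, 185, 164, 129, 112, 113, 128, 149, 165, 174, 175, 165, 135, 102, 95, 97, 97, 98, 98, 98, 98]
```

Emit:
carry_out([
  {"xyz":[0,0,0.001],"angular":[0,0,0]},
  {"xyz":[0,0,0.002],"angular":[0,0,0]},
  {"xyz":[0,0,0.002],"angular":[0,0,0]},
])

```text
clock: 10.6
position: [0.4651, -0.3809, 0.0048]
ee_rot: [0.992, 0.126, 0.0, 0.0]
ft_force: [0.9, -0.5, 1.3]
grip_width: 0.003
grasp_force: 0.5
```

```bash
python3 -c "
from h import *
c=force(4)
g=cv2.cvtColor(c['img'],cv2.COLOR_RGB2GRAY)
print('col',[int(v) for v in g[206:246,312:316].mean(1)])"
```

```text
F [ 0.21 -0.05  1.04] sd [0.32 0.33 0.45] P [ 0.4651 -0.3809  0.0049] t 10.8
col [190, 189, 189, 187, 187, 186, 164, 128, 111, 111, 109, 111, 115, 140, 173, 188, 188, 185, 185, 186, 187, 188, 173, 139, 113, 116, 133, 154, 169, 173, 164, 135, 102, 96, 97, 97, 98, 97, 99, 97]
```

Contact: Fz is about 1 N and the finger pads read 0.5 N. Now I'll press about 3 mm further.

Emit:
carry_out([
  {"xyz":[0,0,0.001],"angular":[0,0,0]},
  {"xyz":[0,0,0.002],"angular":[0,0,0]},
  {"xyz":[0,0,0.003],"angular":[0,0,0]},
  {"xyz":[0,0,0.003],"angular":[0,0,0]},
])

```text
clock: 11.2
position: [0.4651, -0.3809, 0.0018]
ee_rot: [0.992, 0.126, 0.0, 0.0]
ft_force: [-0.0, -0.8, 1.7]
grip_width: 0.001
grasp_force: 1.1
```

```bash
python3 -c "
from h import *
c=force(6)
g=cv2.cvtColor(c['img'],cv2.COLOR_RGB2GRAY)
print('col',[int(v) for v in g[206:246,312:316].mean(1)])"
```

```text
F [ 0.24 -0.58  2.33] sd [0.28 0.36 0.52] P [ 0.4651 -0.3809  0.0019] t 11.5
col [194, 193, 192, 191, 190, 189, 189, 182, 152, 119, 112, 112, 115, 113, 117, 144, 178, 191, 189, 187, 187, 188, 189, 190, 173, 145, 137, 154, 168, 176, 165, 136, 104, 98, 97, 99, 98, 99, 99, 99]
```

The stud is down about 3.6 mm at 2.3 N, well past the 2.5 mm needed. Now I'll release, lift and cross to the power key.

Emit:
carry_out([
  {"xyz":[0,0,-0.01],"angular":[0,0,0]},
  {"xyz":[0,0,-0.04],"angular":[0,0,0]},
  {"xyz":[0,0,-0.07],"angular":[0,0,0]},
  {"xyz":[0.027,-0.028,-0.07],"angular":[0,0,0]},
  {"xyz":[0.054,-0.057,-0.07],"angular":[0,0,0]},
  {"xyz":[0.081,-0.086,-0.07],"angular":[0,0,0]},
  {"xyz":[0.108,-0.115,-0.07],"angular":[0,0,0]},
  {"xyz":[0.135,-0.144,-0.07],"angular":[0,0,0]},
  {"xyz":[0.164,-0.173,-0.07],"angular":[0,0,0]},
  {"xyz":[0.192,-0.202,-0.07],"angular":[0,0,0]},
  {"xyz":[0.192,-0.202,-0.05],"angular":[0,0,0]},
  {"xyz":[0.192,-0.202,-0.035],"angular":[0,0,0]},
])

```text
clock: 12.7
position: [0.6005, -0.1359, 0.0363]
ee_rot: [0.992, 0.127, -0.0, -0.0]
ft_force: [-0.7, -0.5, -0.6]
grip_width: 0.002
grasp_force: 0.0
```

```bash
python3 -c "
from h import *
c=force(4)
def proj(c,p):
    q=c['extrinsics'][:3,:3].T@(np.array(p)-c['extrinsics'][:3,3]);return np.round([c['cx']-c['fx']*q[0]/q[2],c['cy']+c['fy']*q[1]/q[2]],1)
print(proj(c,[.5992,-.137,.0215]))
g=cv2.GaussianBlur(cv2.cvtColor(c['img'],cv2.COLOR_RGB2GRAY),(0,0),1)
print(c['img'].shape)
k=cv2.HoughCircles(g[150:260,250:390],cv2.HOUGH_GRADIENT,1.5,20,param1=80,param2=15,minRadius=10,maxRadius=24);print(k)
u,v=proj(c,[.5992,-.137,.0215]).astype(int)
print('row',[int(x) for x in g[v,u-28:u+29]]);print('col',[int(x) for x in g[v-28:v+29,u]])
"
```

```text
F [-0.46  0.14 -0.83] sd [1.47 0.59 1.13] P [ 0.5987 -0.1381  0.0351] t 12.9
[315.5 218.8]
(400, 640, 3)
[[[ 68.25  66.75  17.95]
  [ 38.25  84.75  19.75]
  [ 62.25 101.25  21.4 ]
  [ 41.25  36.75  23.05]
  [ 75.75  39.75  18.1 ]
  [ 12.75  83.25  19.75]
  [  9.75  20.25  12.55]
  [ 41.25  57.75  16.15]
  [ 90.75  62.25  11.2 ]
  [108.75  44.25  14.8 ]
  [ 41.25   2.25  14.05]
  [ 17.25  39.75  21.4 ]
  [ 86.25 104.25  16.15]]]
row [245, 245, 245, 245, 245, 245, 246, 246, 247, 248, 245, 217, 156, 93, 67, 81, 131, 197, 238, 249, 250, 249, 249, 249, 248, 248, 248, 247, 245, 242, 240, 239, 237, 233, 226, 221, 220, 221, 220, 215, 205, 194, 183, 168, 136, 87, 49, 37, 56, 107, 163, 192, 195, 189, 184, 182, 180]
col [127, 142, 154, 163, 169, 173, 176, 175, 162, 128, 84, 53, 43, 49, 65, 89, 118, 145, 166, 175, 178, 177, 175, 173, 174, 187, 212, 235, 245, 248, 248, 247, 247, 247, 248, 248, 248, 248, 249, 249, 249, 239, 203, 154, 143, 177, 196, 163, 103, 61, 48, 47, 48, 48, 48, 47, 45]
```

The key's dark ring is centred within about 1 mm of the fingers' line. Contact is expected near TCP z = -0.013, so I'll go down to about -0.008.

Emit:
carry_out([
  {"xyz":[0,0,0.012],"angular":[0,0,0]},
  {"xyz":[0,0,0.025],"angular":[0,0,0]},
  {"xyz":[0,0,0.035],"angular":[0,0,0]},
  {"xyz":[0,0,0.041],"angular":[0,0,0]},
  {"xyz":[0,0,0.044],"angular":[0,0,0]},
  {"xyz":[0,0,0.044],"angular":[0,0,0]},
  {"xyz":[0,0,0.044],"angular":[0,0,0]},
])

```text
clock: 13.6
position: [0.6007, -0.1372, -0.0068]
ee_rot: [0.992, 0.126, 0.0, 0.0]
ft_force: [0.0, -0.2, -0.6]
grip_width: -0.002
grasp_force: 0.0
```

```bash
python3 -c "
from h import *
force(4)"
```

```text
F [0.3  0.74 0.08] sd [0.69 0.52 0.41] P [ 0.6008 -0.1373 -0.0067] t 13.8
```

Emit:
carry_out([
  {"xyz":[0,0,0.002],"angular":[0,0,0]},
  {"xyz":[0,0,0.004],"angular":[0,0,0]},
  {"xyz":[0,0,0.0055],"angular":[0,0,0]},
  {"xyz":[0,0,0.0055],"angular":[0,0,0]},
  {"xyz":[0,0,0.0055],"angular":[0,0,0]},
])

```text
clock: 14.3
position: [0.6004, -0.1372, -0.0127]
ee_rot: [0.992, 0.126, -0.0, 0.0]
ft_force: [-0.2, -0.8, -0.0]
grip_width: -0.001
grasp_force: 0.0
```

```bash
python3 -c "
from h import *
force(4)"
```

```text
F [ 0.09 -0.34 -0.12] sd [0.37 0.39 0.54] P [ 0.6004 -0.1372 -0.0127] t 14.5
```

Emit:
carry_out([
  {"xyz":[0,0,0.001],"angular":[0,0,0]},
  {"xyz":[0,0,0.002],"angular":[0,0,0]},
  {"xyz":[0,0,0.002],"angular":[0,0,0]},
])

```text
clock: 14.8
position: [0.6006, -0.1372, -0.0147]
ee_rot: [0.992, 0.126, 0.0, 0.0]
ft_force: [0.2, 0.5, 2.0]
grip_width: 0.003
grasp_force: 0.9
```

```bash
python3 -c "
from h import *
force(4);print(get_obs()['grasp_force'])"
```

```text
F [-0.14  0.01  1.88] sd [0.48 0.38 0.29] P [ 0.6005 -0.1372 -0.0146] t 15.0
0.9020011313259602
```

The key is down about 1.8 mm. I'll press 1.3 mm more.

Emit:
carry_out([
  {"xyz":[0,0,0.0007],"angular":[0,0,0]},
  {"xyz":[0,0,0.0013],"angular":[0,0,0]},
  {"xyz":[0,0,0.0013],"angular":[0,0,0]},
])

```text
clock: 15.3
position: [0.6005, -0.1372, -0.016]
ee_rot: [0.992, 0.126, 0.0, 0.0]
ft_force: [-0.5, -0.3, 2.2]
grip_width: 0.004
grasp_force: 1.2
```

```bash
python3 -c "
from h import *
force(5);print(get_obs()['grasp_force'])"
```

```text
F [0.09 0.13 2.84] sd [0.7  0.3  0.59] P [ 0.6005 -0.1372 -0.0159] t 15.55
1.23410040512681
```

The key is down about 3 mm at 2.8 N. Now I'll release and move to the touchpad.

Emit:
carry_out([
  {"xyz":[0,0,-0.01],"angular":[0,0,0]},
  {"xyz":[0,0,-0.035],"angular":[0,0,0]},
  {"xyz":[0,0,-0.06],"angular":[0,0,0]},
  {"xyz":[-0.013,-0.03,-0.06],"angular":[0,0,0]},
  {"xyz":[-0.026,-0.06,-0.06],"angular":[0,0,0]},
  {"xyz":[-0.039,-0.09,-0.06],"angular":[0,0,0]},
  {"xyz":[-0.052,-0.12,-0.06],"angular":[0,0,0]},
  {"xyz":[-0.066,-0.152,-0.06],"angular":[0,0,0]},
  {"xyz":[-0.079,-0.184,-0.06],"angular":[0,0,0]},
  {"xyz":[-0.079,-0.184,-0.06],"angular":[0,0,0]},
  {"xyz":[-0.079,-0.184,-0.04],"angular":[0,0,0]},
  {"xyz":[-0.079,-0.184,-0.02],"angular":[0,0,0]},
])

```text
clock: 16.75
position: [0.4787, 0.0208, 0.0045]
ee_rot: [0.992, 0.126, 0.001, 0.0]
ft_force: [0.2, -0.8, 0.2]
grip_width: -0.0
grasp_force: 0.0
```

Emit:
carry_out([
  {"xyz":[0,0,0.006],"angular":[0,0,0]},
  {"xyz":[0,0,0.011],"angular":[0,0,0]},
  {"xyz":[0,0,0.013],"angular":[0,0,0]},
  {"xyz":[0,0,0.013],"angular":[0,0,0]},
  {"xyz":[0,0,0.013],"angular":[0,0,0]},
])

```text
clock: 17.25
position: [0.4784, 0.0211, -0.0084]
ee_rot: [0.992, 0.126, 0.0, 0.0]
ft_force: [-0.0, -0.8, -0.8]
grip_width: 0.002
grasp_force: 0.0
```

```bash
python3 -c "
from h import *
force(4);print(get_obs()['grasp_force'])"
```

```text
F [-0.04 -0.53  0.37] sd [0.4  0.52 0.44] P [ 0.4783  0.0211 -0.0086] t 17.45
0.0
```

Contact is expected near -0.014, so I'll go to -0.0155.

Emit:
carry_out([
  {"xyz":[0,0,0.003],"angular":[0,0,0]},
  {"xyz":[0,0,0.005],"angular":[0,0,0]},
  {"xyz":[0,0,0.006],"angular":[0,0,0]},
  {"xyz":[0,0,0.007],"angular":[0,0,0]},
  {"xyz":[0,0,0.007],"angular":[0,0,0]},
])

```text
clock: 17.95
position: [0.4779, 0.0211, -0.0161]
ee_rot: [0.992, 0.126, -0.0, 0.0]
ft_force: [0.0, -0.1, 2.4]
grip_width: 0.001
grasp_force: 1.0
```

```bash
python3 -c "
from h import *
force(4);print(get_obs()['grasp_force'])"
```

```text
F [-0.78 -0.36  1.27] sd [0.23 0.25 0.74] P [ 0.4779  0.0211 -0.016 ] t 18.15
0.9267571661621332
```

Emit:
carry_out([
  {"xyz":[0,0,0.0007],"angular":[0,0,0]},
  {"xyz":[0,0,0.0013],"angular":[0,0,0]},
  {"xyz":[0,0,0.0013],"angular":[0,0,0]},
])

```text
clock: 18.45
position: [0.4779, 0.0212, -0.0173]
ee_rot: [0.992, 0.126, 0.0, 0.0]
ft_force: [-1.8, -1.5, 3.1]
grip_width: -0.001
grasp_force: 1.3
```

```bash
python3 -c "
from h import *
force(6);print(get_obs()['grasp_force'])"
```

```text
F [-0.76 -0.61  2.44] sd [0.37 0.34 0.58] P [ 0.4779  0.0211 -0.0173] t 18.75
1.2602249532938004
```

The touchpad is down about 3 mm: the pads read 1.26 N, about the same as on the key. Now I'll release it.

Emit:
carry_out([
  {"xyz":[0,0,-0.01],"angular":[0,0,0]},
  {"xyz":[0,0,-0.04],"angular":[0,0,0]},
  {"xyz":[0,0,-0.08],"angular":[0,0,0]},
  {"xyz":[0,0,-0.1],"angular":[0,0,0]},
  {"xyz":[0,0,-0.1],"angular":[0,0,0]},
  {"xyz":[0,0,-0.1],"angular":[0,0,0]},
])

```text
clock: 19.35
position: [0.478, 0.0212, 0.0831]
ee_rot: [0.992, 0.126, 0.0, 0.0]
ft_force: [0.2, -0.0, -1.0]
grip_width: -0.0
grasp_force: 0.0
```

```bash
python3 -c "
from h import *
d=pickle.load(open('c0.pkl','rb'));t=camera('top')
a=cv2.absdiff(t['img'],d['top']['img'])[210:255,410:460].mean(2);print('puck diff',a.mean(),a.max())
force(2);print(hand_in())"
```

```text
puck diff 0.6134814814814814 2.3333333333333335
F [-0.33  0.24 -0.4 ] sd [0.04 0.21 0.11] P [0.4772 0.0211 0.0818] t 19.5
the job is handed in; nothing more can be done
None
```

I pressed the stud, power key and touchpad in that order, each about 3 to 3.6 mm down (estimated from the force readings), and let each go before the next; the top camera shows the puck unmoved, and the job is handed in at 19.5 s (no verdict returned).

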